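Put the bar mixer into third speed

TASK

Put the bar mixer into third speed: with the fingertips, push its gear lever through the gate, along the left lane to the cross slot, across to the right lane, then forward (away from the robot) until it is fully home at the far end of the right lane, and leave it there. Push gently and do not grip the lever, do not let it drop into the near end of the right lane on the way, and leave the bottle, the mug and the carton where they stand.

Things in the scene. Friction and masses are not known exactly. Their poses are not given: they have to be found in the camera images.
- mixer: Bar mixer, fixed to the counter, turned by up to 0.35 rad. Origin on the counter under the middle of its H-gate; x = forward (away from the robot), y = left, z up. Dark base: x -100 to +100 mm, y -90 to +310 mm, flat top at z = 100 mm. Only the lever and the jug stand above it. The lever's pivot is 20 mm above this origin.
- gate (a point): Middle of the H-gate, on top of its steel plate (106 mm above the counter, 110 x 104 mm); axes as the mixer's. Two lanes along x, 18 mm wide, centred at y = +22 mm (left) and -22 mm (right), from x = -34 to +34 mm, joined at x = 0 by a cross slot 22 mm wide. Third slot: far (+x) end of the right lane. At the start the lever stands anywhere along the left lane.
- jug (a point): Middle of the jug's lid, 290 mm above the counter. The jug, 130 mm across, is part of the mixer and stands on the left of the base, 225 mm left of the gate's middle. Not to be used.
- knob: Gear lever: white ball, 32 mm across, on a 12 mm steel rod that the gate guides; origin at the ball's centre, 160 mm from the pivot, z up the rod. The centre is 180 mm above the counter when upright, 167 mm tilted both ways, and moves about 42 mm left and right, 50 mm forward and back. Collar under the ball, 20 mm across. Best pushed at the ball with the fingertips 5 to 20 mm below its centre.
- gear_across (a joint): Sideways tilt of the lever in rad: 0 upright, + to the right (mixer -y). About -0.26 in the left lane, +0.26 in the right lane (play about 0.035 rad either way). Moving it takes about 2 N at the knob; it has no spring and stays where it is left.
- gear_along (a joint): Forward tilt of the lever in rad: 0 upright, in line with the cross slot (play about 0.06 either way rad); + forward (mixer +x). The lane ends stop it at about +0.32 and -0.32. About 2 N at the knob, no spring, stays where it is left.
- water: Green bottle with a red cap, 64 mm in diameter, 200 mm tall, loose, to the right of the mixer, in any order with the other two; origin at the centre of its underside. To be left alone.
- mug: White mug, 80 mm in diameter, 90 mm tall, loose, to the right of the mixer, in any order with the other two; origin at the centre of its underside. To be left alone.
- carton: Yellow carton 60 x 90 x 45 mm (x, y, z), loose, to the right of the mixer, in any order with the other two; origin at the centre of its underside. To be left alone.

How it is judged:
By the outcome, as a careful person would: the job done as asked, in the order asked, and still so for the second after the job is handed in, with the robot touching nothing.
It also fails if it takes over 59 s, if anything falls off the work surface, if the arm or the gripper's body presses on something with over 40 N, if the wrist force passes 120 N, or if a joint passes its speed limit or range.

ROBOT

A 7-joint arm with a two-finger parallel gripper is mounted at the origin on the work surface. World frame = base frame: x ahead of the robot, y to its left, z up, the work surface at z = 0. Lengths are in m, angles in rad, forces in N, time in s.
With the tool pointing down it reaches from about 0.4 to 0.875 m from the base axis. Payload 6.5 kg.
Tool frame: the origin (TCP) lies between the finger pads; the fingertips stand 11 mm ahead of it and the grasp point (between the pads) lies 8 mm behind it; z points along the fingers, y is the direction in which the jaws open and shut (so a half turn about z gives the same grasp; the last joint's range is limited). The gripper opens to 88 mm and grips with 3 to 60 N. Pads are 18 mm wide; open, the fingers measure 123 mm over their backs; the gripper's body (75 mm by 187 mm) begins 45 mm behind the grasp point.
Start: joints at [-1.252, 0.536, -0.004, 1.538, 0.003, 1.067, -0.071], TCP at [0.244, 0.602, 0.25] pointing down, gripper open.
Joint ranges: [-2.7, 2.7], [-0.37, 2.16], [-1.27, 1.26], [0.24, 2.4], [-1.31, 4.45], [0.19, 1.91], [-2.76, 2.76]. Speed limits (rad/s): [2.39, 2.39, 3.14, 3.14, 3.14, 3.14, 3.14].

INTERFACE

Orientations are given as a unit quaternion [w, x, y, z].
In Python, from station import bot gives the robot as it stands.
- The arm moves only by the tool carry_out, never from a script. Its argument "motion" is a list of rows, each a list of 3 entries, a list of its own where there are three numbers: the shift along the world's x, y, z in cm, then the turn, a rotation vector about the world's x, y, z in rad, then the closure, from -1 (fully open) to 1 (shut), so that 0 is half open. In form: [[[x, y, z], [ax, ay, az], gripper], ...]. A call has 1 to 20 rows; each row shifts and turns the pose as measured when the row begins; what a row does not reach is not made up. A row lasts 1/12 s, in which the tool goes at most 41.7 mm and 7.16 degrees, less where a joint would pass 70% of its speed; a pose out of reach is approached as far as the arm can. A call with a gripper value outside its range is refused whole. The fingers move at their own pace and stop on an object; "newtons" is the grip in N (left out, the last holds). Time passes only in rows, so rows that do not move let the fingers close. It gives the time, the measured TCP pose, the force and the opening at its end, in the units of the state.
- bot.read_state(): the state, without advancing time (a new reading comes with each control period).
- bot.get_image(name): name is "scene" or "top" or "wrist"; returns (picture, depth): 420x560x3 uint8, red, green, blue; 420x560 float32, m along the optical axis (not along the pixel's ray), 0 where there is no reading.
- bot.camera_info(name): a dict with "fx", "fy", "cx", "cy" (pixels), "R" (3x3) and "t" (3): a world point X has camera coordinates R X + t. Camera axes: x right, y down, z forward; pixel columns grow to the right and rows downward; lengths in m; the calibration is good to about 2 mm. The wrist camera is an equidistant fisheye: a pixel r from the principal point sees the ray r / f radians off the axis. A picture is of the moment at which its call begins: read the wrist's pose just before it. camera_info takes no time and is no camera call; for the wrist camera it gives the pose at the moment of the call.
- bot.sign_off(): hands the job in, once; it reports no verdict.
The state is a dict: "time": time; "qpos": joint angles; "qvel": joint speeds; "joint_torque": joint torques, N m; "tool_pos": TCP position; "tool_rot": TCP orientation; "ft_force": force on the tool from outside, world axes, zero at the start; "wrist_torque": the same for the moment, N m; "opening": finger opening in m.
Only numpy, scipy, OpenCV 4.12 (cv2) and the standard library are available. Lean on these libraries where they do the work, as an engineer would, in place of code of your own. Each camera call takes 0.05 s, during which the arm holds its last target. There are 200 camera calls.

## Working session

There is one attempt and no reset: what is moved stays moved. The work goes in short steps, Python scripts to look and compute and a tool call to move; the robot and the scene stay as the last step left them, time stands still between calls to the robot, and variables do not carry over. Pictures are saved under pics/ and viewed, about 8 in all and at most 12, crops included, and the job is handed in when it is done.

Besides the shell and the picture viewer there is one more tool, called after "Emit:" as name(argument=value, ...), one argument or row to a line, values as JSON. carry_out: Moves the arm, as the interface text tells. Its arguments: {"type":"object","properties":{"motion":{"type":"array","items":{"type":"array"}},"newtons":{"type":"number"}},"required":["motion"]}

```bash
mkdir -p pics
cat > h.py <<'E'
from station import bot
import numpy as np, cv2
def ray(n,u,v,ci=None):
    c=ci or bot.camera_info(n);R=np.array(c["R"]);t=np.array(c["t"])
    d=np.array([(u-c["cx"])/c["fx"],(v-c["cy"])/c["fy"],1.]);return -R.T@t,R.T@d
def onz(n,u,v,z):
    o,d=ray(n,u,v);return o+d*(z-o[2])/d[2]
def pts(n,dep):
    c=bot.camera_info(n);R=np.array(c["R"]);t=np.array(c["t"])
    v,u=np.indices(dep.shape);P=np.stack([(u-c["cx"])/c["fx"]*dep,(v-c["cy"])/c["fy"]*dep,dep],-1)
    return (P-t)@R
E
python3 - <<'E'
from h import *
s=bot.read_state();print({k:np.round(v,3) for k,v in s.items()})
for n in("scene","top"):
    p,d=bot.get_image(n);np.savez(f"{n}0.npz",p=p,d=d);cv2.imwrite(f"pics/{n}0.png",p[...,::-1])
E
```

```text
{'time': np.float64(0.0), 'qpos': array([-1.252,  0.537, -0.004,  1.539,  0.003,  1.067, -0.071]), 'qvel': array([-0.002, -0.   , -0.001, -0.   , -0.001,  0.001,  0.   ]), 'joint_torque': array([ 0.0000e+00, -5.7099e+01,  9.9100e-01, -2.5159e+01, -5.6000e-02,
        1.8000e-02,  0.0000e+00]), 'tool_pos': array([0.244, 0.602, 0.249]), 'tool_rot': array([-0.   ,  0.191,  0.982, -0.001]), 'ft_force': array([-0.057,  0.956,  0.314]), 'wrist_torque': array([-0.023,  0.039,  0.007]), 'opening': np.float64(0.088)}
```

View pics/top0.png

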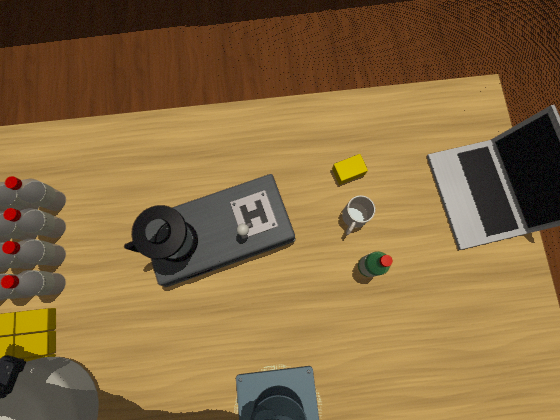

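View pics/scene0.png

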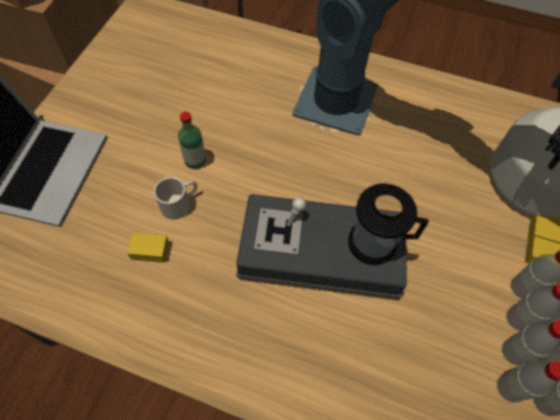

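The top view shows the plate at about (254,213) and the knob at about (243,230), at the near end of the left lane. The jug is at (160,232); the bottle, mug and carton are on the right. Next I measure these.

Run:
```python
from h import *
f=np.load("top0.npz");p=f["p"].astype(int);d=f["d"];P=pts("top",d)
m=((p.min(2)>130)&(p.max(2)-p.min(2)<40)).astype(np.uint8);m[:, :225]=0;m[:,285:]=0;m[:180]=0;m[245:]=0
m2=m&(abs(P[...,2]-.106)<.012)
c=cv2.convexHull(np.argwhere(m2)[:,::-1].astype(np.int32))
r=cv2.minAreaRect(c);b=cv2.boxPoints(r);print(r)
W=np.array([onz("top",u,v,.106) for u,v in b]);print(W.round(4),np.linalg.norm(np.diff(W,axis=0),axis=1));C=W.mean(0);print("gate",C)
# base outline by depth
mb=(abs(P[...,2]-.1)<.012);mb[:,:120]=0;mb[:,310:]=0
cb=cv2.minAreaRect(np.argwhere(mb)[:,::-1].astype(np.int32));B=np.array([onz("top",u,v,.1) for u,v in cv2.boxPoints(cb)]);print("base",B.round(4))
for n in("top","scene"):
    f=np.load(n+"0.npz");Q=pts(n,f["d"]);k=(Q[...,2]>.14)&(Q[...,2]<.2)&(np.linalg.norm(Q[...,:2]-C[:2],axis=-1)<.09)
    print(n,"knob",k.sum(),np.median(Q[k],0),Q[k].max(0),Q[k].min(0),np.argwhere(k).mean(0))
# loose things
for nm,(u0,u1,v0,v1) in dict(bottle=(350,400,245,290),mug=(340,380,190,240),carton=(325,375,145,190)).items():
    q=P[v0:v1,u0:u1].reshape(-1,3);q=q[q[:,2]>.02];print(nm,q.min(0).round(3),q.max(0).round(3))
```

```text
((253.51840209960938, 213.77337646484375), (38.31294250488281, 37.33441925048828), 70.20112609863281)
[[ 0.5812  0.0715  0.106 ]
 [ 0.6066 -0.0307  0.106 ]
 [ 0.4994 -0.0554  0.106 ]
 [ 0.4752  0.0449  0.106 ]] [0.105374   0.11006149 0.10322291]
gate [0.54059095 0.00757805 0.106     ]
base [[ 0.5635  0.3386  0.1   ]
 [ 0.6568 -0.0608  0.1   ]
 [ 0.0562 -0.1849  0.1   ]
 [-0.0131  0.1732  0.1   ]]
top knob 118 [0.48668259 0.03728193 0.17948409] [0.50229556 0.05263144 0.18714809] [0.47325815 0.02300218 0.14956036] [229.33898305 242.47457627]
scene knob 182 [0.49861796 0.03858995 0.17884419] [0.50737199 0.05435963 0.18889301] [0.47545733 0.02399361 0.14020167] [205.56593407 298.20879121]
bottle [ 0.318 -0.337  0.022] [ 0.397 -0.032  1.147]
mug [ 0.318 -0.336  0.021] [ 0.564 -0.032  1.147]
carton [ 0.318 -0.348  0.02 ] [ 0.704 -0.032  1.147]
```

Emit:
carry_out(
  motion=[
    [[0,0,3],[0,0,0],1],
    [[0,0,3],[0,0,0],1],
    [[0,0,3],[0,0,0],1],
    [[1,-2.9,0.5],[0,0,-0.05],1],
    [[1,-2.9,0],[0,0,-0.05],1],
    [[1,-2.9,0],[0,0,-0.05],1],
    [[1,-2.9,0],[0,0,-0.05],1],
    [[1,-2.9,0],[0,0,-0.05],1],
    [[1,-2.9,0],[0,0,-0.05],1],
    [[1,-2.9,0],[0,0,-0.05],1],
    [[1,-2.9,0],[0,0,-0.05],1],
    [[1,-2.9,0],[0,0,-0.05],1],
    [[1,-2.9,0],[0,0,-0.05],1],
    [[1,-2.9,0],[0,0,-0.05],1],
    [[1,-2.9,0],[0,0,-0.05],1],
    [[1,-2.9,0],[0,0,-0.05],1],
    [[1,-2.9,0],[0,0,-0.05],1],
    [[1,-2.9,0],[0,0,-0.05],1],
  ],
  newtons=20,
)

```text
time: 1.6
tool_pos: [0.3888, 0.1475, 0.3401]
tool_rot: [-0.006, 0.547, 0.837, -0.004]
ft_force: [1.2, 0.2, -0.2]
opening: 0.0007
```

Emit:
carry_out(
  motion=[
    [[1.4,-3.2,0],[0,0,-0.05],1],
    [[1.4,-3.2,0],[0,0,-0.05],1],
    [[1.4,-3.2,0],[0,0,-0.05],1],
    [[1,-2.2,0],[0,0,-0.03],1],
    [[0,0,0],[0,0,0],1],
  ],
)

```text
time: 2.02
tool_pos: [0.4417, 0.0169, 0.3401]
tool_rot: [-0.006, 0.628, 0.778, -0.004]
ft_force: [0.9, 0.3, 0.3]
opening: 0.0004
```

```bash
cat >> h.py <<'E'
G=np.array([.5406,.0076]);yaw=.235
def mix(p): 
    c,s=np.cos(yaw),np.sin(yaw);d=np.array(p[:2])-G;return np.array([c*d[0]+s*d[1],-s*d[0]+c*d[1]])
def st():
    s=bot.read_state();q=s["tool_rot"];print("t",s["time"],"tcp",s["tool_pos"].round(4),"mixer mm",(1e3*mix(s["tool_pos"])).round(1),"jawyaw err",round((2*np.arctan2(q[2],q[1])-np.pi/2-yaw+np.pi/2)%np.pi-np.pi/2,3),"F",np.round(s["ft_force"],1))
def knob(n="scene",save=None):
    p,d=bot.get_image(n);P=pts(n,d);k=(P[...,2]>.15)&(P[...,2]<.2)&(p.min(2)>110)&(p.max(2).astype(int)-p.min(2)<40)&(np.linalg.norm(P[...,:2]-G,axis=-1)<.09)
    if save: cv2.imwrite(save,cv2.resize(p[150:300,200:420,::-1] if n=="scene" else p[160:300,180:340,::-1],None,fx=3,fy=3))
    q=P[k]
    if len(q)>20: # sphere fit of radius 16 mm
        from scipy.optimize import least_squares
        r=least_squares(lambda c:np.linalg.norm(q-c,axis=1)-.016,np.median(q,0)-[0,0,.01],loss="soft_l1",f_scale=.002)
        print(n,k.sum(),"knob",r.x.round(4),"mixer mm",(1e3*mix(r.x)).round(1),"rms",np.sqrt(np.mean(r.fun**2)).round(4))
    else: print(n,"knob hidden",k.sum())
E
python3 - <<'E'
from h import *
st();knob("scene");knob("top",)
E
```

```text
t 2.0167 tcp [0.4417 0.0169 0.3401] mixer mm [-94.  32.] jawyaw err -0.021 F [0.9 0.3 0.3]
scene 65 knob [0.4918 0.0375 0.1687] mixer mm [-40.5  40.4] rms 0.0024
top knob hidden 0
```

Emit:
carry_out(
  motion=[
    [[-0.2,0.9,-3],[0,0,0],1],
    [[0,0,-3.5],[0,0,0],1],
    [[0,0,-3.5],[0,0,0],1],
    [[0,0,-3.5],[0,0,0],1],
    [[0,0,-3],[0,0,0.02],1],
    [[0,0,-0.5],[0,0,0],1],
    [[0,0,0],[0,0,0],1],
  ],
)

```text
time: 2.7
tool_pos: [0.4357, 0.0425, 0.1648]
tool_rot: [-0.008, 0.609, 0.793, 0.0]
ft_force: [0.0, 0.7, 0.6]
opening: 0.0002
```

Run:
```python
from h import *
st();knob("scene","pics/a.png")
```

```text
t 2.7 tcp [0.4357 0.0425 0.1648] mixer mm [-93.9  58.4] jawyaw err 0.025 F [0.  0.7 0.6]
scene knob hidden 13
```

View pics/a.png

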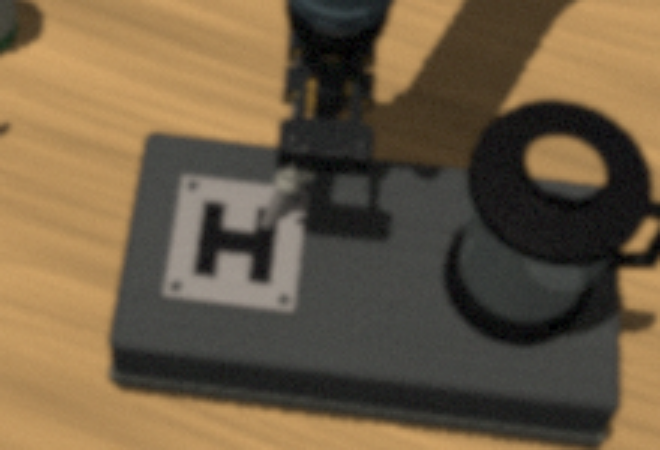

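The crop shows the knob at about (290,180), shaded by the gripper. The fingers are behind it but about 17 mm too far left, so I correct that.

Emit:
carry_out(
  motion=[
    [[0.2,-0.9,0],[0,0,-0.02],1],
    [[0.2,-0.8,0],[0,0,0],1],
    [[0,0,0],[0,0,0],1],
    [[0,0,0],[0,0,0],1],
  ],
)

```text
time: 3.08
tool_pos: [0.4437, 0.0257, 0.1706]
tool_rot: [-0.006, 0.617, 0.787, 0.004]
ft_force: [-0.4, -0.8, -0.3]
opening: 0.0006
```

Run:
```python
from h import *
st()
```

```text
t 3.0833 tcp [0.4437 0.0257 0.1706] mixer mm [-90.1  40.2] jawyaw err 0.005 F [-0.4 -0.8 -0.3]
```

Emit:
carry_out(
  motion=[
    [[0.6,0.14,0],[0,0,0],1],
    [[0.6,0.14,0],[0,0,0],1],
    [[0.6,0.14,0],[0,0,0],1],
    [[0.6,0.14,0],[0,0,0],1],
    [[0.6,0.14,0],[0,0,0],1],
    [[0.6,0.14,0],[0,0,0],1],
    [[0,0,0],[0,0,0],1],
    [[0,0,0],[0,0,0],1],
  ],
)

```text
time: 3.75
tool_pos: [0.4837, 0.0352, 0.1724]
tool_rot: [-0.006, 0.618, 0.786, 0.005]
ft_force: [-1.6, -0.5, 3.0]
opening: 0.0003
```

Run:
```python
from h import *
st();knob("scene","pics/b.png");knob("top")
```

```text
t 3.75 tcp [0.4837 0.0352 0.1724] mixer mm [-48.9  40.1] jawyaw err 0.005 F [-1.6 -0.5  3. ]
scene knob hidden 0
top knob hidden 0
```

View pics/b.png

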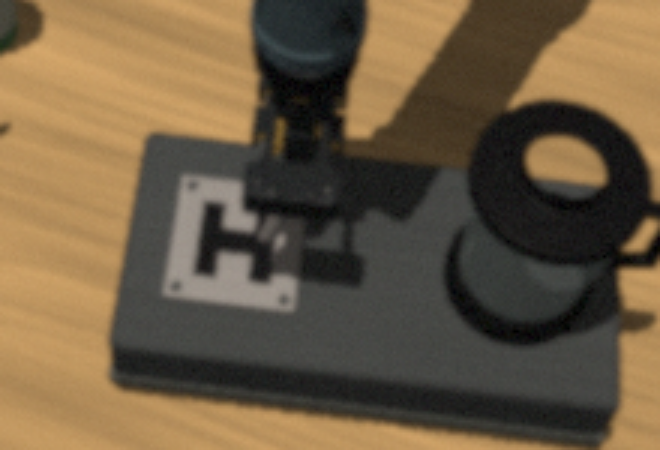

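The knob is now hidden under the gripper, and only the rod shows, at (275,235). I push about 15 mm more, then back off and measure.

Emit:
carry_out(
  motion=[
    [[0.6,0.14,0],[0,0,0],1],
    [[0.5,0.12,0],[0,0,0],1],
    [[0.4,0.1,0],[0,0,0],1],
    [[0,0,0],[0,0,0],1],
    [[-1,-0.25,0],[0,0,0],1],
    [[-2,-0.5,0],[0,0,0],1],
    [[-2,-0.5,0],[0,0,0],1],
    [[-1,0,3],[0,0,0],1],
    [[-1,0,4],[0,0,0],1],
    [[-1,0,3],[0,0,0],1],
    [[0,0,0],[0,0,0],1],
  ],
)

```text
time: 4.77
tool_pos: [0.4134, 0.0243, 0.2733]
tool_rot: [-0.006, 0.618, 0.786, 0.004]
ft_force: [0.7, 0.3, -0.2]
opening: 0.0003
```

Run:
```python
from h import *
st();knob("scene","pics/c.png");knob("top")
```

```text
t 4.7667 tcp [0.4134 0.0243 0.2733] mixer mm [-119.9   45.8] jawyaw err 0.003 F [ 0.7  0.3 -0.2]
scene 113 knob [0.528  0.0495 0.1759] mixer mm [-2.5 43.7] rms 0.0013
top knob hidden 0
```

View pics/c.png

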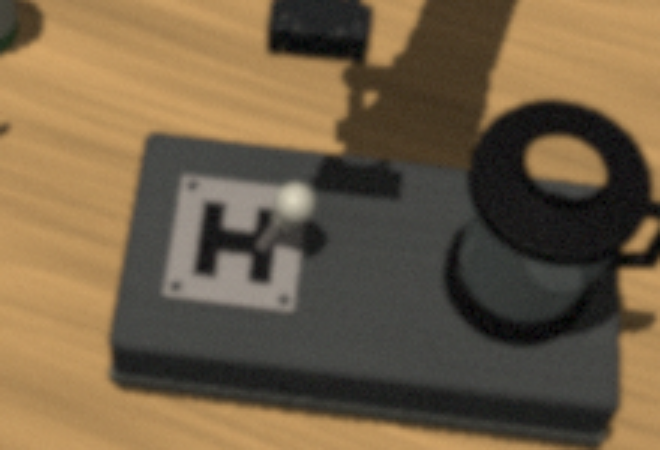

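The lever now stands in line with the cross slot, with the ball at about (295,200) in the crop, which is (-2.5,+43.7) mm in the mixer frame. Next the fingers go to its left side.

Emit:
carry_out(
  motion=[
    [[2.7,1.67,0],[0,0,0],1],
    [[2.7,1.67,0],[0,0,0],1],
    [[2.7,1.67,0],[0,0,0],1],
    [[2.7,1.67,0],[0,0,0],1],
    [[0,0,0],[0,0,0],1],
    [[0,0,0],[0,0,0],1],
  ],
)

```text
time: 5.37
tool_pos: [0.5215, 0.0937, 0.2611]
tool_rot: [-0.01, 0.618, 0.786, -0.0]
ft_force: [-0.2, -0.9, -0.7]
opening: 0.0003
```

Run:
```python
from h import *
st()
```

```text
t 5.3667 tcp [0.5215 0.0937 0.2611] mixer mm [ 1.5 88.2] jawyaw err 0.003 F [-0.2 -0.9 -0.7]
```

Emit:
carry_out(
  motion=[
    [[0,0,-2.3],[0,0,0],1],
    [[0,0,-2.3],[0,0,0],1],
    [[0,0,-2.3],[0,0,0],1],
    [[0,0,-1.8],[0,0,0],1],
    [[0,0,0],[0,0,0],1],
    [[0,0,0],[0,0,0],1],
  ],
)

```text
time: 5.87
tool_pos: [0.5165, 0.0899, 0.1653]
tool_rot: [-0.011, 0.619, 0.785, -0.004]
ft_force: [0.3, -0.8, -0.3]
opening: 0.0001
```

Run:
```python
from h import *
st();knob("scene")
```

```text
t 5.8667 tcp [0.5165 0.0899 0.1653] mixer mm [-4.3 85.6] jawyaw err 0.0 F [ 0.3 -0.8 -0.3]
scene 102 knob [0.5278 0.0498 0.1761] mixer mm [-2.6 44. ] rms 0.0015
```

Emit:
carry_out(
  motion=[
    [[0.1,-0.4,0.5],[0,0,0],1],
    [[0.2,-0.8,0],[0,0,0],1],
    [[0.2,-0.8,0],[0,0,0],1],
    [[0.2,-0.8,0],[0,0,0],1],
    [[0.2,-0.8,0],[0,0,0],1],
    [[0.2,-0.8,0],[0,0,0],1],
    [[0,0,0],[0,0,0],1],
  ],
)

```text
time: 6.5
tool_pos: [0.5305, 0.0424, 0.1764]
tool_rot: [-0.01, 0.619, 0.785, -0.0]
ft_force: [-0.6, 0.0, -0.2]
opening: 0.0004
```

Run:
```python
from h import *
st();knob("scene")
```

```text
t 6.5 tcp [0.5305 0.0424 0.1764] mixer mm [-1.8 36.2] jawyaw err 0.001 F [-0.6  0.  -0.2]
scene knob hidden 8
```

Emit:
carry_out(
  motion=[
    [[0.2,-0.8,0],[0,0,0],1],
    [[0.2,-0.8,0],[0,0,0],1],
    [[0.2,-0.8,0],[0,0,0],1],
    [[0.2,-0.8,0],[0,0,0],1],
    [[0.2,-0.8,0],[0,0,0],1],
    [[0.15,-0.6,0],[0,0,0],1],
    [[0,0,0],[0,0,0],1],
  ],
)

```text
time: 7.13
tool_pos: [0.5418, -0.0076, 0.1751]
tool_rot: [-0.011, 0.619, 0.786, -0.001]
ft_force: [0.3, 1.4, 0.5]
opening: 0.0005
```

Run:
```python
from h import *
st();knob("scene","pics/d.png")
```

```text
t 7.1333 tcp [ 0.5418 -0.0076  0.1751] mixer mm [ -2.3 -15.1] jawyaw err 0.002 F [0.3 1.4 0.5]
scene knob hidden 1
```

View pics/d.png

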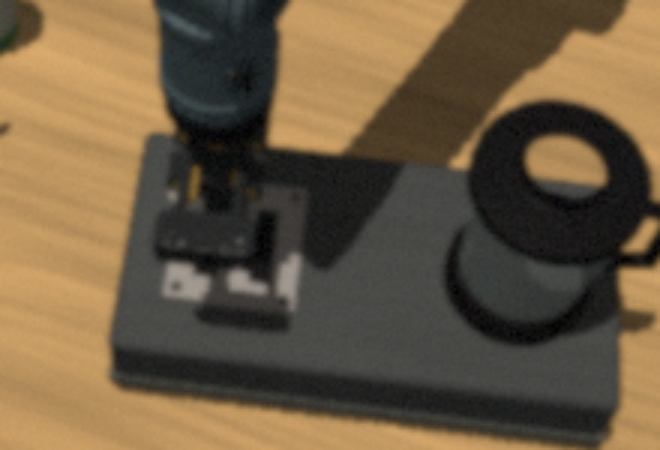

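The gripper hides the ball in this view, so I retreat and look.

Emit:
carry_out(
  motion=[
    [[-0.2,0.8,0],[0,0,0],1],
    [[-0.3,1.2,0],[0,0,0],1],
    [[0,0,0],[0,0,0],1],
    [[0,0,3],[0,0,0],1],
    [[0,0,3],[0,0,0],1],
    [[0,0,3],[0,0,0],1],
    [[-2.5,-1.8,0],[0,0,0],1],
    [[-2.5,-1.8,0],[0,0,0],1],
    [[-2.5,-1.8,0],[0,0,0],1],
    [[-2.5,-1.8,0],[0,0,0],1],
    [[0,0,0],[0,0,0],1],
    [[0,0,0],[0,0,0],1],
  ],
)

```text
time: 8.18
tool_pos: [0.4325, -0.0515, 0.2694]
tool_rot: [-0.009, 0.612, 0.79, 0.001]
ft_force: [1.1, 0.5, 0.5]
opening: 0.0002
```

Run:
```python
from h import *
st();knob("scene","pics/e.png")
```

```text
t 8.1833 tcp [ 0.4325 -0.0515  0.2694] mixer mm [-118.9  -32.3] jawyaw err 0.018 F [1.1 0.5 0.5]
scene 116 knob [ 0.5467 -0.0313  0.1769] mixer mm [ -3.1 -39.2] rms 0.0015
```

View pics/e.png

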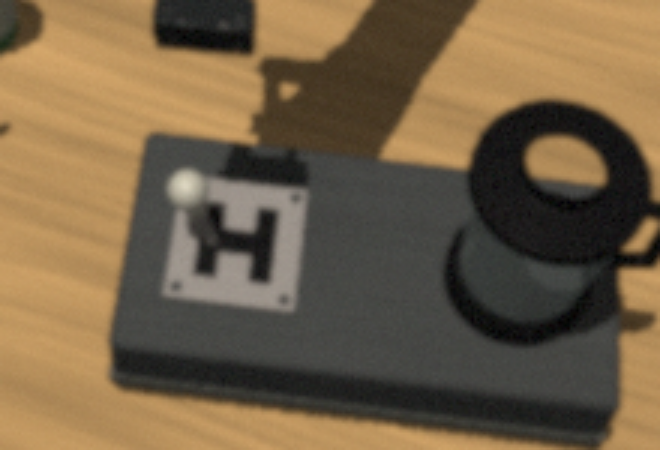

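The ball is at about (187,187) in the crop, which is (-3,-39) mm: the lever is in the right lane and still level with the cross slot. The last push goes forward.

Emit:
carry_out(
  motion=[
    [[1.8,0.2,0],[0,0,-0.02],1],
    [[1.8,0.2,0],[0,0,0],1],
    [[1.2,0.1,0],[0,0,0],1],
    [[0,0,0],[0,0,0],1],
    [[0,0,-2.5],[0,0,0],1],
    [[0,0,-2.5],[0,0,0],1],
    [[0,0,-2.2],[0,0,0],1],
    [[0,0,-1.4],[0,0,0],1],
    [[0,0,0],[0,0,0],1],
    [[0,0,0],[0,0,0],1],
  ],
)

```text
time: 9.07
tool_pos: [0.4865, -0.0385, 0.1799]
tool_rot: [-0.008, 0.615, 0.788, 0.001]
ft_force: [0.6, -0.2, -0.2]
opening: 0.0003
```

Run:
```python
from h import *
st();knob("scene")
```

```text
t 9.0667 tcp [ 0.4865 -0.0385  0.1799] mixer mm [-63.3 -32.2] jawyaw err 0.01 F [ 0.6 -0.2 -0.2]
scene knob hidden 0
```

Emit:
carry_out(
  motion=[
    [[0.2,-0.8,-0.5],[0,0,-0.01],1],
    [[0,0,-0.5],[0,0,0],1],
    [[0,0,0],[0,0,0],1],
    [[0.8,0.19,0],[0,0,0],1],
    [[0.8,0.19,0],[0,0,0],1],
    [[0.8,0.19,0],[0,0,0],1],
    [[0.8,0.19,0],[0,0,0],1],
    [[0.8,0.19,0],[0,0,0],1],
    [[0.8,0.19,0],[0,0,0],1],
    [[0,0,0],[0,0,0],1],
  ],
)

```text
time: 9.95
tool_pos: [0.5444, -0.0346, 0.1732]
tool_rot: [-0.006, 0.619, 0.785, 0.003]
ft_force: [0.4, -1.5, 1.0]
opening: 0.0005
```

Run:
```python
from h import *
st()
```

```text
t 9.95 tcp [ 0.5444 -0.0346  0.1732] mixer mm [ -6.1 -41.9] jawyaw err -0.0 F [ 0.4 -1.5  1. ]
```

Emit:
carry_out(
  motion=[
    [[0.6,0.14,-0.2],[0,0,0],1],
    [[0.6,0.14,-0.2],[0,0,0],1],
    [[0.5,0.12,0],[0,0,0],1],
    [[0.3,0.07,0],[0,0,0],1],
    [[0,0,0],[0,0,0],1],
  ],
)

```text
time: 10.37
tool_pos: [0.5655, -0.0293, 0.1676]
tool_rot: [-0.007, 0.619, 0.785, 0.002]
ft_force: [-1.0, -0.5, 0.4]
opening: 0.0008
```

Emit:
carry_out(
  motion=[
    [[0.2,0.05,0],[0,0,0],1],
  ],
)

```text
time: 10.45
tool_pos: [0.5672, -0.0288, 0.1675]
tool_rot: [-0.007, 0.619, 0.785, 0.002]
ft_force: [-1.9, 0.2, -1.2]
opening: 0.0003
```

Run:
```python
from h import *
st()
```

```text
t 10.45 tcp [ 0.5672 -0.0288  0.1675] mixer mm [ 17.4 -41.6] jawyaw err -0.0 F [-1.9  0.2 -1.2]
```

Near the end stop now. I go in 2 mm steps until the force rises.

Emit:
carry_out(
  motion=[
    [[0.2,0.05,0],[0,0,0],1],
  ],
)

```text
time: 10.53
tool_pos: [0.5686, -0.0284, 0.1672]
tool_rot: [-0.008, 0.619, 0.785, 0.001]
ft_force: [-4.8, -1.4, -1.1]
opening: 0.0008
```

Emit:
carry_out(
  motion=[
    [[0.2,0.05,0],[0,0,0],1],
  ],
)

```text
time: 10.62
tool_pos: [0.5692, -0.0283, 0.1669]
tool_rot: [-0.009, 0.62, 0.785, 0.0]
ft_force: [-8.3, -1.5, 5.4]
opening: 0.0002
```

Emit:
carry_out(
  motion=[
    [[0.2,0.05,0],[0,0,0],1],
  ],
)

```text
time: 10.7
tool_pos: [0.5695, -0.0283, 0.1669]
tool_rot: [-0.011, 0.62, 0.785, -0.001]
ft_force: [-9.2, -2.0, 8.2]
opening: 0.0005
```

The force rose to 9 N and the motion stopped, so the lever is at the end stop. I back off and check.

Emit:
carry_out(
  motion=[
    [[-1,-0.25,0],[0,0,0],1],
    [[-2,-0.5,0],[0,0,0],1],
    [[-2,-0.5,0],[0,0,0],1],
    [[-2,-0.5,0],[0,0,0],1],
    [[-1,0,3],[0,0,0],1],
    [[-1.5,0,3.5],[0,0,0],1],
    [[-1.5,0,3.5],[0,0,0],1],
    [[-1.5,0,2],[0,0,0],1],
    [[0,0,0],[0,0,0],1],
    [[0,0,0],[0,0,0],1],
  ],
)

```text
time: 11.53
tool_pos: [0.445, -0.0452, 0.2934]
tool_rot: [-0.006, 0.62, 0.785, 0.005]
ft_force: [0.6, 0.1, -0.8]
opening: 0.0003
```

Run:
```python
from h import *
st();knob("scene","pics/f.png")
p,d=bot.get_image("scene");o=np.load("scene0.npz")["p"]
print("loose-things change",np.abs(p[100:270,120:215].astype(int)-o[100:270,120:215]).mean(),"max5",np.percentile(np.abs(p[100:270,120:215].astype(int)-o[100:270,120:215]),99.5))
```

```text
t 11.5333 tcp [ 0.445  -0.0452  0.2934] mixer mm [-105.3  -29.1] jawyaw err -0.001 F [ 0.6  0.1 -0.8]
scene 120 knob [ 0.598  -0.0169  0.1689] mixer mm [ 50.1 -37.2] rms 0.0015
loose-things change 7.754695562435501 max5 15.0
```

View pics/f.png

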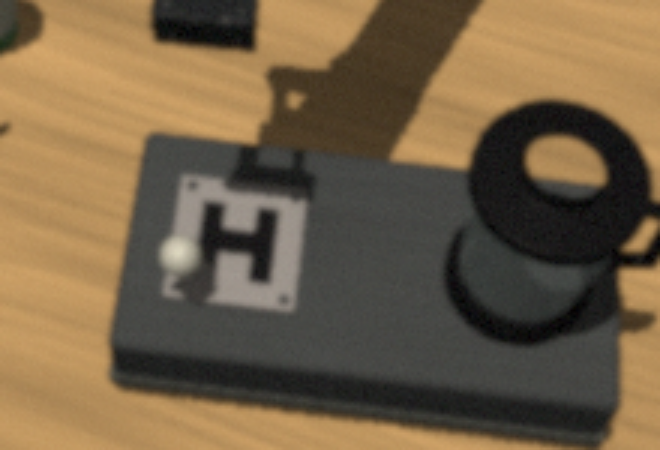

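The ball, at about (180,255) in the crop, sits at the far end of the right lane, at x = +50 mm and z = 169 mm. The loose things show only noise-level image change, so I hand in.

```bash
python3 -c "
from station import bot
print(bot.sign_off())"
```

```text
the job is handed in; nothing more can be done
None
```

The mixer is in third speed: the lever stands at the far end of the right lane, and the job was handed in at about 11.6 s of the 59 s allowed.

I pushed the lever with closed fingertips and never gripped it. It went forward along the left lane to the cross slot, across to the right lane, then forward to the end stop. The highest force I read was about 12 N, at the stop.

**Lever position:** the last look put the knob at x = +50 mm, y = −37 mm in the mixer frame, 169 mm above the counter, which matches the far-end stop. The y value is about 5 mm short of the nominal −42 mm, within the lane's play.

**Order of moves:** between the cross push and the last push the knob measured x = −3 mm. So it stayed level with the cross slot and did not drop into the near end of the right lane.

**Loose things:** the bottle, mug and carton showed only noise-level change between the first and last pictures. The arm never went near them.

**Not seen:** the gripper hid the knob during the pushes, so I checked its position only after each retreat. The top camera was blocked on both tries, so every knob reading once the arm was over the mixer comes from the scene camera alone.

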